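# Clip an anti-scale cartridge into its holder with snap pliers

## Task

Lay the anti-scale cartridge fully down in the channel of the holder with its neck between the clip's two ears, then use the red-handled pliers, not the fingers, to squeeze the two ears together between the jaws gently, and only until the clip clicks and stays shut: squeezed on hard, the ears crack. Finally lay the pliers back down on the cork mat, and leave the other things on the counter where they are.

Things in the scene. Friction and masses are not known exactly. Their poses are not given: they have to be found in the camera images.
- cartridge_center (a point): Centre of the loose cartridge (about 0.15 kg): white square-section box with a blue band, 110 mm long (x), 36 mm wide (y) and high (z), lying flat. A grey neck, 12 mm in diameter, sticks out 47 mm from the middle of its +x end; its last 6 mm are a 16 mm disc. It starts on a grey tray 8 mm thick, its centre 26 mm above the counter.
- neck (a point): Point on the axis of the cartridge's neck, 80 mm to +x of the cartridge's centre and level with it: where the clip must close over it.
- seat (a point): Where the cartridge's centre lies when home in the holder, 30 mm above the counter. Axes of the holder: x along the channel (the neck must point to +x), z up. Lowered from above, it rests 12 mm above the counter between side walls 4 mm thick (3 mm play each side, tops at 24 mm) and end lips (4 mm play each end, tops at 22 mm).
- holder: The fixed grey holder: base plate 8 mm thick from x = -72 to +110 mm, y = +-45 mm; origin on the counter, 30 mm below the seat. Its clip stands at x = 70 to 90 mm: a fixed white ear at +y, a sliding blue ear at -y, the neck lies between and below them. Both ears are free for the jaws from 46 to 84 mm above the counter.
- ears (a point): Point on the outer (+y) face of the fixed white ear, at the best squeezing height, 74 mm above the counter, middle of its length; 80 mm to +x and 15 mm to +y of the seat; holder's axes. The ear is 5 mm thick (towards -y), 20 mm long (x), its top 10 mm higher. Clip open, the point blue_ear is 27 mm to -y of this point; shut, 10 mm.
- blue_ear (a point): Point on the outer (-y) face of the sliding blue ear, 74 mm above the counter; holder's axes. The ear is 2.5 mm thick, 20 mm long. On it sits an orange press pad (18 mm long, 61 to 83 mm above the counter) on a set screw: it stands 1 to 11 mm proud to -y, each time different and not told, so feel for it. The ear's arm (40 to 46 mm above the counter) slides over the neck.
- clip (a joint): Travel of the blue half towards the white ear (+y of the holder), m: 0 open, 0.017 shut. It moves easily (return spring of 1 to 2 N) to about 0.011, then resists with about 12 N, goes over centre at about 0.015 and snaps to 0.017, where it stays. Let go before that, it springs open again. Past 0.017 it stops hard.
- clip_post: The fixed white ear with its post, 20 x 5 x 76 mm; origin at the centre of its foot, 8 mm above the counter. It does not give: as the jaws close, the hand should follow sideways towards it, by half of what the jaw gap shrinks. Both ears crack above 22 N from the pliers: stop squeezing at the click.
- pliers_grip (a point): Point midway between the red handles of the loose pliers (about 0.18 kg, balanced here), half-way up, 13 mm above the mat; x points to the jaws, z up. Handles 11 mm thick, 26 mm high, from x = -65 to +35 mm, 63 mm over their outer faces here at rest. Take them across here, pressed in only to 60 to 62 mm, so that the jaws stay open. Pivot (20 mm disc, 26 mm high) at x = +55 mm.
- jaws (a point): Point midway between the jaws, 115 mm to +x of the grip point and level with it. Jaws: flat plates 6 mm thick, 14 mm high (+-7 mm), 32 mm long (+-16 mm in x); at rest their inner faces are 47 mm apart here. Squeezing the handles by 1 mm in all brings the jaws 1.1 mm closer in all; both sides move alike about the centre line.
- half_a (a joint): How far each half of the pliers is squeezed, rad: 0 at rest (open), 0.25 when the jaws are 17 mm apart, at most 0.36. A built-in spring holds them open: each handle needs about 10 N to start, rising to about 14 N, and about 10 N more while the clip resists.
- pliers: The pliers as a whole, 195 mm long; origin under the grip point, on their underside.
- mat: Cork mat, fixed, 280 x 170 x 6 mm (x, y, z), on which the pliers start and must end; origin at the centre of its underside.
- detergent: White detergent bottle, 84 mm wide, 220 mm tall; loose, to be left alone. Origin at the centre of its underside.
- softener: Green bottle, 70 mm wide, 180 mm tall; loose, to be left alone. Origin at the centre of its underside.
- pot: Black open pot, 120 mm wide, 90 mm tall; loose, to be left alone. Origin at the centre of its underside.
- tin: Steel tin, 60 mm wide, 70 mm tall; loose, to be left alone. Origin at the centre of its underside.
- brush: Brush lying on the counter; loose, to be left alone. Origin at the centre of its underside.
- seal: Black rubber ring, 44 mm wide, 6 mm high, lying on the counter; loose, to be left alone. Origin at the centre of its underside.
- cap: Orange cap, 28 mm wide, 16 mm high, on the counter; loose, to be left alone. Origin at the centre of its underside.
Not all that is in view belongs to the job. What is shaped like the pliers but turquoise is not meant.

How it is judged:
By the outcome, as a careful person would: the job done as asked, in the order asked, and still so for the second after the job is handed in, with the robot touching nothing.
It also fails if it takes over 72 s, if anything falls off the work surface, if the arm or the gripper's body presses on something with over 40 N, if the wrist force passes 120 N, or if a joint passes its speed limit or range.

## Robot

A 7-joint arm with a two-finger parallel gripper is mounted at the origin on the work surface. World frame = base frame: x ahead of the robot, y to its left, z up, the work surface at z = 0. Lengths are in m, angles in rad, forces in N, time in s.
With the tool pointing down it reaches from about 0.4 to 0.85 m from the base axis. Payload 10.4 kg.
Tool frame: the origin (TCP) lies at the centre of the arm's flange, where the gripper is bolted on; the fingertips stand 182 mm ahead of it and the grasp point (between the pads) lies 164 mm ahead of it; z points along the fingers, y is the line along which they close (so a half turn about z gives the same grasp; the last joint's range is limited). The gripper opens to 87 mm and grips with 3 to 60 N. Pads are 19 mm wide; open, the fingers measure 117 mm over their backs; the gripper's body (75 mm by 190 mm) begins 51 mm behind the grasp point.
Start: joints at [-1.211, 0.332, -0.065, 1.46, 0.022, 1.35, -0.088], TCP at [0.233, 0.58, 0.405] pointing down, gripper open.
Joint ranges: [-2.6, 2.6], [-0.5, 2.12], [-1.47, 1.34], [0.16, 2.42], [-1.27, 4.41], [0.06, 2.06], [-2.6, 2.6]. Speed limits (rad/s): [2.22, 2.22, 2.79, 2.79, 3.14, 3.14, 3.14].

## Interface

Orientations are given as a unit quaternion [x, y, z, w].
In Python, from bench import r, eyes, job gives the robot as it stands. The module is installed in compiled form; this text tells all that it offers.
- The arm moves only by the shell command python3 -m inch 'ROWS' [OPENING] [FORCE]. ROWS is JSON, a list of rows, each a list of 6 numbers: the shift along the tool's x, y, z normalised to -1 to 1, where 1 is 4 cm, then the turn, a rotation vector about the tool's x, y, z normalised to -1 to 1, where 1 is 0.12 rad. In form: [[x, y, z, wx, wy, wz], ...]. A call has exactly 5 rows; each row shifts and turns the commanded pose from where the row before left it, along the tool's axes as they then stand; what a row does not reach is not made up. A row lasts 1/12 s, in which the tool goes at most 41.7 mm and 7.16 degrees, less where a joint would pass 70% of its speed; a pose out of reach is approached as far as the arm can. A call with a number of a shift or a turn outside -1 to 1 is refused whole. A call with a gripper value outside its range is refused whole. OPENING is the gripper command: -1 is shut, 1 is fully open, values between are in proportion, set as the call begins (- or left out, the last holds). The fingers move at their own pace and stop on an object; FORCE is the grip in N (left out, the last holds). Time passes only in rows, so rows that do not move let the fingers close, or fill a call up. It gives the time, the measured TCP pose, the force, the opening and the grip force at its end, in the units of the state.
- r.read_state(): the state, without advancing time (a new reading comes with each control period).
- eyes.camera(name): name is "scene" or "top" or "wrist"; returns a dict with "pixels" (384x512x3 uint8, red, green, blue), "fx", "fy", "cx", "cy" (pixels), "D" ([k1, k2, p1, p2, k3] as OpenCV has them; the pictures are not rectified), "extrinsics" (4x4, takes a point from camera to world coordinates). Camera axes: x right, y down, z forward; pixel columns grow to the right and rows downward; lengths in m; the calibration is good to about 2 mm. A picture is of the moment at which its call begins. There is no depth.
- job.close_job(): hands the job in; it is judged then, once.
The state is a dict: "time": time; "joint_positions": joint angles; "joint_vel": joint speeds; "joint_torque": joint torques, N m; "ee_pos": TCP position; "eef_rot": TCP orientation; "ft_force": force on the tool from outside, world axes, zero at the start; "torque": the same for the moment, N m; "width": finger opening in m; "grip_force": force on a finger pad.
Only numpy, scipy, OpenCV 4.12 (cv2) and the standard library are available. Lean on these libraries where they do the work, as an engineer would, in place of code of your own. Each camera call takes 0.05 s, during which the arm holds its last target. There are 200 camera calls.

## Working session

There is one attempt and no reset: what is moved stays moved. The work goes in short steps, Python scripts to look and compute and a shell command to move; the robot and the scene stay as the last step left them, time stands still between calls to the robot, and variables do not carry over. Pictures are saved under pics/ and viewed, at most 10 in all, crops included, and the job is handed in when it is done.

```bash
mkdir -p pics; cat > h.py <<'E'
import numpy as np,cv2
from bench import r,eyes,job
from scipy.spatial.transform import Rotation as R
def cam(n,save=None):
    c=eyes.camera(n)
    if save: cv2.imwrite(f'pics/{save}.png',cv2.cvtColor(c['pixels'],cv2.COLOR_RGB2BGR))
    return c
def plane(c,uv,z):
    K=np.array([[c['fx'],0,c['cx']],[0,c['fy'],c['cy']],[0,0,1]]);T=np.array(c['extrinsics'])
    p=cv2.undistortPoints(np.array(uv,float).reshape(-1,1,2),K,np.array(c['D'],float)).reshape(-1,2)
    d=np.c_[p,np.ones(len(p))]@T[:3,:3].T;o=T[:3,3]
    return o+d*((z-o[2])/d[:,2])[:,None]
def proj(c,P):
    K=np.array([[c['fx'],0,c['cx']],[0,c['fy'],c['cy']],[0,0,1]]);T=np.linalg.inv(np.array(c['extrinsics']))
    return cv2.projectPoints(np.array(P,float).reshape(-1,1,3),cv2.Rodrigues(T[:3,:3])[0],T[:3,3],K,np.array(c['D'],float))[0].reshape(-1,2)
E
python3 - <<'E'
from h import *
a=cam('scene','s0');b=cam('top','t0')
np.savez('cams.npz',a=a,b=b)
for c in(a,b):print(c['fx'],c['cx'],c['cy'],np.array(c['D']).round(3),np.array(c['extrinsics']).round(3).tolist())
s=r.read_state();print(s)
im=np.hstack([cv2.imread('pics/s0.png'),cv2.imread('pics/t0.png')])
E
```

```text
362.41272153599306 257.9858943597507 196.60560056178497 [0.008 0.    0.    0.    0.   ] [[-0.5, 0.608, -0.617, 1.357], [0.866, 0.344, -0.363, 0.546], [-0.008, -0.716, -0.698, 1.054], [0.0, 0.0, 0.0, 1.0]]
395.1619728557812 250.09553409110595 186.01405186515078 [0.042 0.    0.    0.    0.   ] [[0.024, -0.998, 0.065, 0.442], [-1.0, -0.023, 0.011, 0.042], [-0.009, -0.065, -0.998, 1.266], [0.0, 0.0, 0.0, 1.0]]
{'time': 0.1, 'joint_positions': array([-1.21060765,  0.33280893, -0.06472607,  1.4608178 ,  0.02159585,
        1.34990589, -0.08849617]), 'joint_vel': array([-4.15216149e-04, -1.95518776e-03,  1.47513951e-05, -5.38465655e-04,
        7.87905336e-04, -4.55770464e-04,  4.60740217e-05]), 'joint_torque': array([ 2.28659475e-03, -6.24542284e+01,  2.52284965e-02, -3.90718102e+01,
       -6.13775477e-02,  3.65936011e-02,  8.74356289e-06]), 'ee_pos': array([0.23338299, 0.57967701, 0.40405214]), 'eef_rot': array([ 1.90205367e-01,  9.81744127e-01, -6.14643392e-04, -9.74406758e-05]), 'ft_force': array([-0.50986444,  0.0109835 , -0.33741605]), 'torque': array([-0.00501867,  0.00173398, -0.03263684]), 'grip_force': 0.0, 'width': 0.08706392892309568}
```

View pics/t0.png

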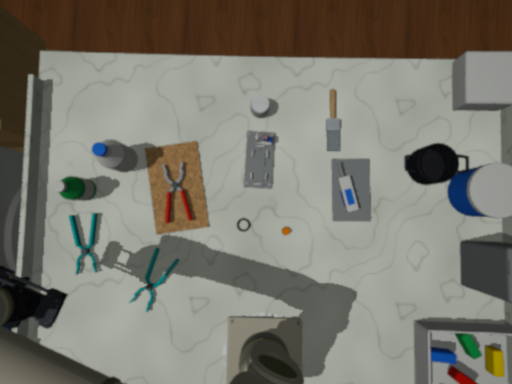

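View pics/s0.png

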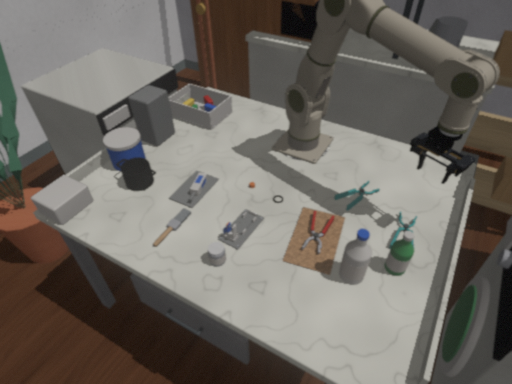

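The top view shows the pliers near (177,195) with jaws up, the holder at (260,158) with its clip at the top and the blue ear right, and the cartridge at (348,190) with its neck up. Image up is about +x and image right is −y. I'll enlarge the relevant area.

```bash
python3 - <<'E'
from h import *
im=cv2.imread('pics/t0.png')[120:240,140:380]
cv2.imwrite('pics/t0c.png',cv2.resize(im,None,fx=3.33,fy=3.33,interpolation=cv2.INTER_CUBIC))
d=np.load('cams.npz',allow_pickle=True);b=d['b'].item()
hsv=cv2.cvtColor(b['pixels'],cv2.COLOR_RGB2HSV)
def comp(n,lo,hi,z,box):
    m=cv2.inRange(hsv,lo,hi);k=np.zeros_like(m);k[box[1]:box[3],box[0]:box[2]]=1;m*=k
    nn,l,st,ce=cv2.connectedComponentsWithStats(m)
    for i in range(1,nn):
        if st[i,4]>8: print(n,st[i],ce[i].round(1),plane(b,[ce[i]],z).round(4))
comp('red',(0,150,60),(6,255,255),.032,(140,120,220,240));comp('red2',(174,150,60),(180,255,255),.032,(140,120,220,240))
comp('blue',(105,120,50),(130,255,255),.044,(320,140,380,240))
comp('blueear',(105,80,50),(130,255,255),.084,(230,120,290,200))
E
```

```text
red [181 190  11  30 113] [185.8 204.6] [[0.4596 0.2548 0.032 ]]
red [165 192   6  31 123] [167.9 207.1] [[0.4505 0.3102 0.032 ]]
blue [345 189   9  16  90] [349.3 196.2] [[ 0.4971 -0.2508  0.044 ]]
blueear [267 137   6   5  26] [269.8 139. ] [[ 0.6626 -0.0013  0.084 ]]
```

View pics/t0c.png

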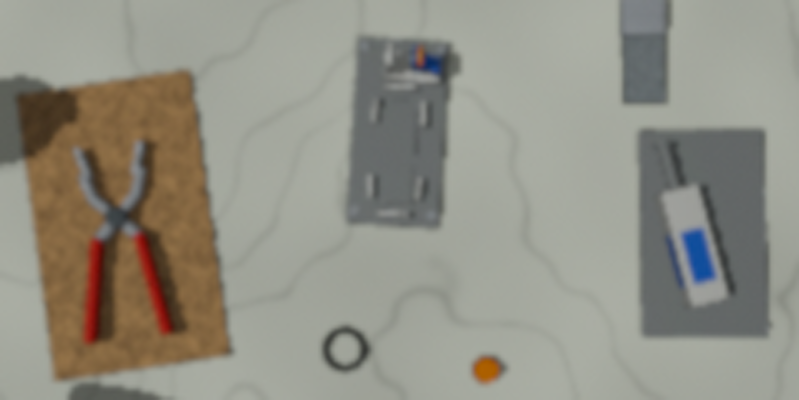

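```bash
cat >> h.py <<'E'
def plan(P,yaw=None,s=None):
    """P: target TCP xyz; yaw: deg of tool y axis in world. prints total tool-frame shift in units (4cm) and turn about xyz in 0.12 units"""
    s=s or r.read_state();q=R.from_quat(s['eef_rot']);M=q.as_matrix()
    sh=M.T@(np.array(P)-s['ee_pos'])/.04
    out='shift %s'%sh.round(3)
    if yaw is not None:
        a=np.radians(yaw);y=np.array([-0+np.cos(a),np.sin(a),0]);z=np.array([0,0,-1.]);x=np.cross(y,z)
        out+=' turn %s'%((q.inv()*R.from_matrix(np.c_[x,y,z])).as_rotvec()/.12).round(3)
    print(out,'pos',s['ee_pos'].round(4),'yaw',np.degrees(np.arctan2(M[1,1],M[0,1])).round(2),'tilt',M[:2,2].round(4),'F',s['ft_force'].round(1),'w',round(s['width'],4),'g',round(s['grip_force'],1),'t',round(s['time'],2))
E
python3 - <<'E'
from h import *
plan([.44,.28,.42],97)
c=cam('wrist');s=r.read_state();T=np.array(c['extrinsics']);q=R.from_quat(s['eef_rot']).as_matrix()
print((q.T@(T[:3,3]-s['ee_pos'])).round(3),(q.T@T[:3,:3]).round(3).tolist(),c['fx'])
E
```

```text
shift [-7.59  -5.021 -0.392] turn [-1.000e-02 -2.000e-03 -4.208e+00] pos [0.2334 0.5797 0.4041] yaw 68.07 tilt [-0.0004 -0.0012] F [-0.5  0.  -0.3] w 0.0871 g 0.0 t 0.1
[ 0.078 -0.     0.019] [[0.0, -0.96, -0.28], [1.0, 0.0, -0.001], [0.001, -0.28, 0.96]] 325.97406023221134
```

```bash
python3 -m inch '[[-0.76,-0.5,-0.04,0,0,0],[-0.76,-0.5,-0.04,0,0,0],[-0.76,-0.5,-0.04,0,0,0],[-0.76,-0.5,-0.04,0,0,0],[-0.76,-0.5,-0.04,0,0,0]]'
python3 -m inch '[[-0.76,-0.5,-0.04,0,0,0],[-0.76,-0.5,-0.04,0,0,0],[-0.76,-0.5,-0.04,0,0,0],[-0.76,-0.5,-0.04,0,0,0],[-0.76,-0.5,-0.04,0,0,0]]'
python3 -m inch '[[0,0,0,0,0,-0.84],[0,0,0,0,0,-0.84],[0,0,0,0,0,-0.84],[0,0,0,0,0,-0.84],[0,0,0,0,0,-0.84]]'
python3 - <<'E'
from h import *
c=cam('wrist','w1');np.savez('w1.npz',c=c)
plan([.58,.02,.42],87)
E
```

```text
time: 0.57
ee_pos: [0.3378, 0.4286, 0.4126]
eef_rot: [0.19, 0.982, -0.0, -0.0]
ft_force: [1.2, 0.6, -0.0]
width: 0.0869
grip_force: 0.0
time: 0.98
ee_pos: [0.4414, 0.2789, 0.4208]
eef_rot: [0.19, 0.982, 0.0, -0.0]
ft_force: [1.1, 1.2, 0.0]
width: 0.0874
grip_force: 0.0
time: 1.4
ee_pos: [0.4407, 0.2806, 0.4205]
eef_rot: [-0.063, 0.998, -0.0, -0.0]
ft_force: [0.4, 0.4, 0.2]
width: 0.0868
grip_force: 0.0
shift [-2.585 -6.921  0.014] turn [-0.002 -0.003  1.548] pos [0.4407 0.2806 0.4205] yaw 97.65 tilt [-0.0003 -0.0002] F [ 0.2 -0.4 -0.2] w 0.0868 g 0.0 t 1.45
```

```bash
python3 -m inch '[[-0.26,-0.69,0,0,0,0],[-0.26,-0.69,0,0,0,0],[-0.26,-0.69,0,0,0,0],[-0.26,-0.69,0,0,0,0],[-0.26,-0.69,0,0,0,0]]'
python3 -m inch '[[-0.26,-0.69,0,0,0,0],[-0.26,-0.69,0,0,0,0],[-0.26,-0.69,0,0,0,0],[-0.26,-0.69,0,0,0,0],[-0.26,-0.69,0,0,0,0]]'
python3 -m inch '[[0,0,0,0,0,0.31],[0,0,0,0,0,0.31],[0,0,0,0,0,0.31],[0,0,0,0,0,0.31],[0,0,0,0,0,0.31]]'
python3 - <<'E'
from h import *
c=cam('wrist','w2');np.savez('w2.npz',c=c)
plan([.49,-.25,.42],105)
a=cv2.imread('pics/w1.png');b=cv2.imread('pics/w2.png')
cv2.imwrite('pics/w12.png',cv2.resize(np.hstack([a[:, :],b]),(800,300),interpolation=cv2.INTER_AREA))
E
```

```text
time: 1.87
ee_pos: [0.5094, 0.1487, 0.4207]
eef_rot: [-0.059, 0.998, 0.0, -0.0]
ft_force: [1.0, -0.1, -0.2]
width: 0.0873
grip_force: 0.0
time: 2.28
ee_pos: [0.5777, 0.018, 0.4206]
eef_rot: [-0.059, 0.998, 0.0, -0.0]
ft_force: [0.6, 0.6, 0.5]
width: 0.0871
grip_force: 0.0
time: 2.7
ee_pos: [0.5773, 0.0193, 0.4205]
eef_rot: [0.035, 0.999, -0.0, -0.0]
ft_force: [0.3, 0.4, 0.9]
width: 0.0872
grip_force: 0.0
shift [ 1.694 -6.872  0.013] turn [ 1.00e-03 -4.00e-03 -2.78e+00] pos [0.5773 0.0193 0.4205] yaw 85.88 tilt [-0.0004  0.    ] F [-0.1 -1.   0.1] w 0.0869 g 0.0 t 2.75
```

View pics/w2.png

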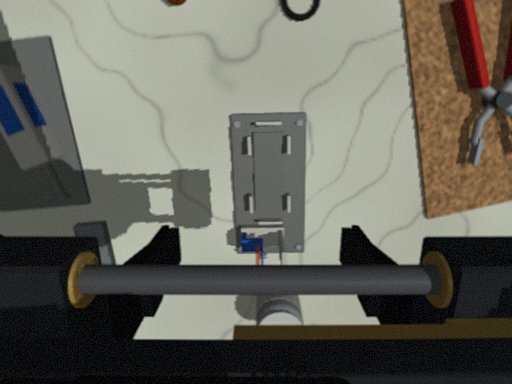

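View pics/w1.png

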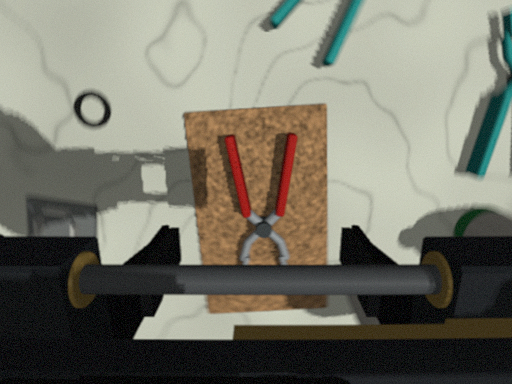

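w2 shows the holder plate spanning (232..306, 113..252), with the blue ear at (252,243) partly under the gripper bar. w1 shows the pliers: handles from (230,138) and (292,135), pivot at (264,229), jaws at (245..285,255). Next stop is above the cartridge.

```bash
python3 -m inch '[[0.17,-0.69,0,0,0,-0.28],[0.17,-0.69,0,0,0,-0.28],[0.17,-0.69,0,0,0,-0.28],[0.17,-0.69,0,0,0,-0.28],[0.17,-0.69,0,0,0,-0.28]]' 
python3 -m inch '[[0.3,-0.65,0,0,0,-0.28],[0.3,-0.65,0,0,0,-0.28],[0.35,-0.65,0,0,0,-0.28],[0.35,-0.65,0,0,0,-0.28],[0.35,-0.65,0,0,0,-0.28]]'
python3 - <<'E'
from h import *
c=cam('wrist','w3');np.savez('w3.npz',c=c)
plan([.49,-.25,.42],105)
# holder edges
w=np.load('w2.npz',allow_pickle=True)['c'].item();g=cv2.GaussianBlur(cv2.cvtColor(w['pixels'],cv2.COLOR_RGB2GRAY),(3,3),0).astype(float)
def sub(prof,sign):
    d=sign*np.diff(prof);i=int(d.argmax());
    if 0<i<len(d)-1:
        a,b,c=d[i-1:i+2];i+= .5*(a-c)/(a-2*b+c+1e-9)
    return i+.5
L=[];Rr=[];B=[]
for v in range(122,222,4):
    Rr.append((298+sub(g[v,298:314],1),v))
    if v<160: L.append((222+sub(g[v,222:242],-1),v))
for u in range(238,300,4): B.append((u,105+sub(g[105:122,u],-1)))
def line(pts,z=.008):
    P=plane(w,pts,z)[:,:2].astype(np.float32);f=cv2.fitLine(P,cv2.DIST_HUBER,0,.001,.001).ravel();
    n=np.array([-f[1],f[0]]);res=(P-f[2:])@n
    return f,np.abs(res).max()
for n,p in(('L',L),('R',Rr),('B',B)):
    f,e=line(p);print(n,f.round(4),'ang',np.degrees(np.arctan2(f[1],f[0])).round(2),'err',e.round(4))
# pliers
w1=np.load('w1.npz',allow_pickle=True)['c'].item();hsv=cv2.cvtColor(w1['pixels'],cv2.COLOR_RGB2HSV)
m=cv2.inRange(hsv,(0,140,60),(8,255,255))|cv2.inRange(hsv,(172,140,60),(180,255,255))
n,l,st,ce=cv2.connectedComponentsWithStats(m)
for i in range(1,n):
    if st[i,4]>100:
        ys,xs=np.where(l==i);P=plane(w1,np.c_[xs,ys],.032)[:,:2].astype(np.float32)
        f=cv2.fitLine(P,cv2.DIST_L2,0,.001,.001).ravel();t=(P-f[2:])@f[:2]
        print('red',st[i],f.round(4),'ang',np.degrees(np.arctan2(f[1],f[0])).round(2),'len',np.ptp(t).round(4),cv2.minAreaRect(P))
print('pivot',plane(w1,[(264,229)],.032).round(4), plane(w1,[(264,229)],.032)[0])
E
```

```text
time: 3.17
ee_pos: [0.5431, -0.1198, 0.4207]
eef_rot: [-0.052, 0.999, 0.0, -0.0]
ft_force: [0.4, -1.2, -0.1]
width: 0.0869
grip_force: 0.0
time: 3.58
ee_pos: [0.5, -0.2592, 0.4208]
eef_rot: [-0.136, 0.991, 0.0, 0.0]
ft_force: [0.8, 0.5, 0.5]
width: 0.087
grip_force: 0.0
shift [0.078 0.417 0.024] turn [-0.021 -0.009  0.048] pos [ 0.4974 -0.2653  0.421 ] yaw 105.33 tilt [-0.0004 -0.0027] F [-3.6 -3.5 -1.2] w 0.0873 g 0.0 t 3.63
L [ 0.9988 -0.049   0.5474 -0.0157] ang -2.81 err 0.0009
R [ 0.999  -0.0454  0.5894  0.0741] ang -2.6 err 0.0004
B [0.0467 0.9989 0.5179 0.0306] ang 87.32 err 0.0003
red [275 133  23  84 855] [ 1.     -0.0084  0.4457  0.3114] ang -0.48 len 0.0995 ((0.44801127910614014, 0.3109636604785919), (0.01319904625415802, 0.099509596824646), 89.40108489990234)
red [224 135  27  83 885] [0.9481 0.318  0.4545 0.2563] ang 18.54 len 0.0998 ((0.45668575167655945, 0.2570807933807373), (0.09981464594602585, 0.01314589660614729), 18.778627395629883)
pivot [[0.5171 0.2954 0.032 ]] [0.51714197 0.29538438 0.032     ]
```

View pics/w3.png

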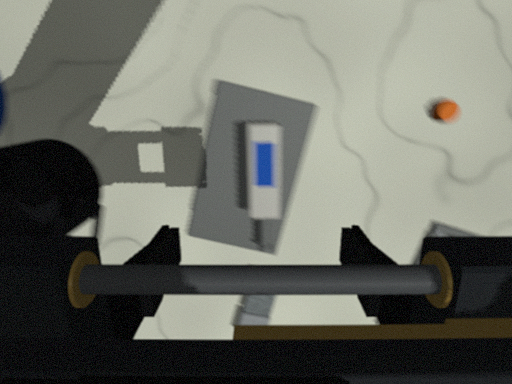

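w3 shows the white box from (247,123) to (282,218) with its blue band, and the neck running down at (258,235).

```bash
python3 - <<'E'
from h import *
w=np.load('w3.npz',allow_pickle=True)['c'].item();p=w['pixels']
print(cv2.cvtColor(p,cv2.COLOR_RGB2GRAY)[205,236:296:2],p[132,262],p[160,243:252].tolist(),p[132,280:288].tolist())
g=cv2.cvtColor(p,cv2.COLOR_RGB2GRAY);hsv=cv2.cvtColor(p,cv2.COLOR_RGB2HSV)
m=((g>140)|(cv2.inRange(hsv,(100,120,50),(130,255,255))>0)).astype(np.uint8)
k=np.zeros_like(m);k[112:226,236:294]=1;m*=k
n,l,st,ce=cv2.connectedComponentsWithStats(m);i=l[132,262];print(st[i])
cs,_=cv2.findContours((l==i).astype(np.uint8),0,2);c=max(cs,key=cv2.contourArea)
P=plane(w,c.reshape(-1,2),.044)[:,:2].astype(np.float32);rc=cv2.minAreaRect(P);print(rc)
bx=cv2.boxPoints(rc);print(bx.round(4))
plan([rc[0][0],rc[0][1],.3],105.3)
E
```

```text
[ 86  77  61  47  49  60 100 129 154 165 172 170 164 170 167 174 174 173
 174 170 167 151 138 117 105 122 141 164 174 185] [174 176 166] [[50, 53, 52], [54, 53, 51], [66, 68, 63], [83, 85, 76], [106, 106, 101], [120, 122, 113], [127, 126, 122], [131, 136, 132], [130, 135, 139]] [[145, 144, 139], [137, 139, 132], [126, 131, 125], [115, 115, 114], [107, 111, 107], [102, 108, 104], [109, 111, 113], [108, 109, 107]]
[ 250  125   32   94 1709]
((0.5036979913711548, -0.2514728605747223), (0.10709711909294128, 0.0337386392056942), 15.714362144470215)
[[ 0.4476 -0.2497]
 [ 0.4567 -0.2822]
 [ 0.5598 -0.2532]
 [ 0.5507 -0.2207]]
shift [-0.246  0.298  3.024] turn [-0.021 -0.009  0.004] pos [ 0.4974 -0.2653  0.421 ] yaw 105.33 tilt [-0.0004 -0.0027] F [-3.6 -3.5 -1.2] w 0.0873 g 0.0 t 3.63
```

```bash
python3 -m inch '[[-0.12,0.15,0.4,0,0,-0.06],[-0.12,0.15,0.4,0,0,0],[0,0,0.8,0,0,0],[0,0,0.8,0,0,0],[0,0,0,0,0,0]]' 1 20
python3 - <<'E'
from h import *
plan([.5037,-.2515,.206],105.7)
E
```

```text
time: 4.05
ee_pos: [0.5053, -0.2424, 0.3191]
eef_rot: [-0.139, 0.99, 0.002, -0.004]
ft_force: [-1.0, 0.4, -0.6]
width: 0.0873
grip_force: 0.0
shift [ 0.08  -0.221  2.828] turn [ 0.039 -0.061  0.032] pos [ 0.5053 -0.2424  0.3191] yaw 105.92 tilt [-0.0083  0.0025] F [-1.   0.4 -0.6] w 0.0873 g 0.0 t 4.05
```

```bash
python3 -m inch '[[0.08,-0.22,0.4,0,0,0],[0,0,0.5,0,0,0],[0,0,0.5,0,0,0],[0,0,0,0,0,0],[0,0,0,0,0,0]]' 
python3 - <<'E'
from h import *
plan([.5037,-.2515,.206],105.7)
E
```

```text
time: 4.47
ee_pos: [0.5063, -0.2531, 0.2695]
eef_rot: [-0.139, 0.99, 0.0, -0.0]
ft_force: [1.1, 0.6, 0.4]
width: 0.0873
grip_force: 0.0
shift [0.05  0.056 1.588] turn [ 0.003 -0.006  0.033] pos [ 0.5063 -0.2531  0.2695] yaw 105.92 tilt [-0.0008  0.0002] F [1.1 0.6 0.4] w 0.0873 g 0.0 t 4.47
```

```bash
python3 -m inch '[[0.05,0.05,0.4,0,0,0.03],[0,0,0.4,0,0,0],[0,0,0.4,0,0,0],[0,0,0.38,0,0,0],[0,0,0,0,0,0]]' 
python3 -m inch '[[0,0,0,0,0,0],[0,0,0,0,0,0],[0,0,0,0,0,0],[0,0,0,0,0,0],[0,0,0,0,0,0]]' -1 20
python3 -m inch '[[0,0,0,0,0,0],[0,0,0,0,0,0],[0,0,0,0,0,0],[0,0,0,0,0,0],[0,0,0,0,0,0]]' -1 20
python3 - <<'E'
from h import *
plan([.5037,-.2515,.206],105.7)
E
```

```text
time: 4.88
ee_pos: [0.5037, -0.2514, 0.2051]
eef_rot: [-0.137, 0.991, 0.0, -0.001]
ft_force: [-1.1, 0.7, 0.3]
width: 0.087
grip_force: 0.0
time: 5.3
ee_pos: [0.5039, -0.2519, 0.2064]
eef_rot: [-0.137, 0.991, -0.0, 0.001]
ft_force: [-0.0, -0.3, 0.4]
width: 0.0615
grip_force: 0.0
time: 5.72
ee_pos: [0.5037, -0.2516, 0.2055]
eef_rot: [-0.137, 0.991, 0.0, -0.0]
ft_force: [-1.4, 2.2, 1.7]
width: 0.0359
grip_force: 20.0
shift [-0.002  0.002 -0.012] turn [ 0.005 -0.001  0.008] pos [ 0.5037 -0.2516  0.2055] yaw 105.75 tilt [-0.0002  0.0005] F [-1.4  2.2  1.7] w 0.0359 g 20.0 t 5.72
```

```bash
python3 -m inch '[[0,0,-0.4,0,0,0],[0,0,-0.8,0,0,0],[0,0,-0.9,0,0,0],[0,0,-0.9,0,0,0],[0,0,-0.8,0,0,0]]' 
python3 -m inch '[[0,0,0,0,0,0.54],[0,0,0,0,0,0.54],[0,0,0,0,0,0.54],[0,0,0,0,0,0.54],[0,0,0,0,0,0.52]]'
python3 - <<'E'
from h import *
plan([.5903,.0282,.36],87.3)
E
```

```text
time: 6.13
ee_pos: [0.5033, -0.252, 0.3595]
eef_rot: [-0.137, 0.991, -0.0, 0.0]
ft_force: [0.8, -0.5, -2.2]
width: 0.0362
grip_force: 20.0
time: 6.55
ee_pos: [0.5035, -0.2518, 0.3572]
eef_rot: [0.025, 1.0, 0.0, -0.0]
ft_force: [0.1, -0.2, -2.1]
width: 0.0357
grip_force: 20.0
shift [-1.817  7.1   -0.07 ] turn [ 0.001 -0.004 -0.025] pos [ 0.5035 -0.2518  0.3572] yaw 87.13 tilt [-0.0005  0.0001] F [ 0.1 -0.2 -2.1] w 0.0357 g 20.0 t 6.55
```

```bash
python3 -m inch '[[-0.18,0.5,0,0,0,-0.02],[-0.18,0.8,0,0,0,0],[-0.18,0.8,0,0,0,0],[-0.18,0.8,0,0,0,0],[-0.18,0.8,0,0,0,0]]'
python3 -m inch '[[-0.18,0.8,0,0,0,0],[-0.18,0.8,0,0,0,0],[-0.18,0.8,0,0,0,0],[-0.18,0.6,0,0,0,0],[-0.2,0.4,0,0,0,0]]'
python3 -m inch '[[0,0,0,0,0,0],[0,0,0,0,0,0],[0,0,0,0,0,0],[0,0,0,0,0,0],[0,0,0,0,0,0]]'
python3 - <<'E'
from h import *
plan([.5903,.0282,.36],87.3)
c=cam('wrist','w4');np.savez('w4.npz',c=c)
E
```

```text
time: 6.97
ee_pos: [0.5462, -0.1042, 0.3573]
eef_rot: [0.022, 1.0, 0.0, -0.0]
ft_force: [1.4, -1.1, -1.0]
width: 0.0358
grip_force: 20.0
time: 7.38
ee_pos: [0.5891, 0.0321, 0.3571]
eef_rot: [0.021, 1.0, 0.0, -0.0]
ft_force: [0.0, 0.0, -1.1]
width: 0.0355
grip_force: 20.0
time: 7.8
ee_pos: [0.5888, 0.0275, 0.3576]
eef_rot: [0.023, 1.0, -0.0, 0.0]
ft_force: [-0.2, -0.5, -2.4]
width: 0.0359
grip_force: 20.0
shift [-0.036  0.02  -0.06 ] turn [-0.001  0.001  0.008] pos [0.5888 0.0275 0.3576] yaw 87.35 tilt [ 0.0001 -0.0001] F [-0.2 -0.5 -2.4] w 0.0359 g 20.0 t 7.8
```

View pics/w4.png

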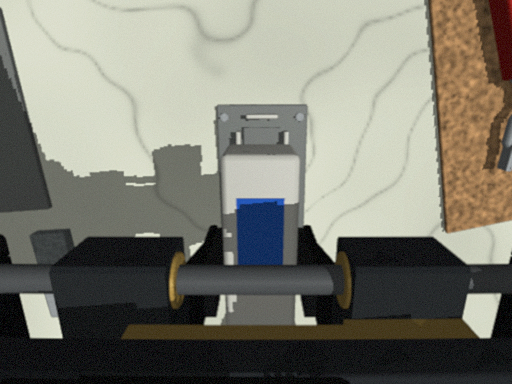

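w4 shows the held box (columns 223–299, top rear edge at row ~155) above the plate (columns 216–307, rear edge at row 104). I'll measure both.

```bash
python3 - <<'E'
from h import *
w=np.load('w4.npz',allow_pickle=True)['c'].item();g=cv2.GaussianBlur(cv2.cvtColor(w['pixels'],cv2.COLOR_RGB2GRAY),(3,3),0).astype(float)
def sub(prof,sign):
    d=sign*np.diff(prof);i=int(d.argmax())
    if 0<i<len(d)-1:
        a,b,c=d[i-1:i+2];i+=.5*(a-c)/(a-2*b+c+1e-9)
    return i+.5
th=np.radians(-2.7);e=np.array([np.cos(th),np.sin(th)]);n=np.array([-e[1],e[0]])
def rep(nm,pts,z):
    P=plane(w,pts,z)[:,:2]-[.5903,.0282];print(nm,'along',(P@e).mean().round(4),(P@e).std().round(4),'across',(P@n).mean().round(4),(P@n).std().round(4))
rep('plateR',[(300+sub(g[v,300:314],1),v) for v in range(115,160,4)],.008)
rep('plateL',[(208+sub(g[v,208:224],-1),v) for v in range(108,135,3)],.008)
rep('plateB',[(u,96+sub(g[96:112,u],-1)) for u in range(224,300,4)],.008)
rep('lipedge', [(u,118+sub(g[118:124,u],-1)) for u in range(248,276,4)],.022)
zt=.357-.206+.044+.0005
rep('boxR',[(290+sub(g[v,290:306],-1),v) for v in range(160,200,4)],zt)
rep('boxL',[(216+sub(g[v,216:230],1),v) for v in range(160,200,4)],zt)
print(g[138:164,260].round(0), g[180,214:232].round(0))
rep('boxB',[(u,148+sub(g[148:162,u],1)) for u in range(230,292,4)],zt)
E
```

```text
plateR along -0.0397 0.0138 across 0.0457 0.0002
plateL along -0.0565 0.0076 across -0.046 0.0008
plateB along -0.0723 0.0001 across -0.0008 0.0215
lipedge along -0.0589 0.0 across -0.0008 0.0076
boxR along -0.0436 0.0053 across 0.0167 0.0001
boxL along -0.0436 0.0053 across -0.0179 0.0001
[124. 125. 125. 125. 123. 116. 104.  94.  92.  92.  94.  97.  96.  96.
  97. 104. 125. 152. 171. 180. 186. 190. 195. 200. 201. 200.] [112. 114. 113. 112. 105.  89.  81.  97. 124. 145. 162. 178. 190. 197.
 198. 197. 197. 199.]
boxB along -0.0543 0.0 across -0.0007 0.0081
```

```bash
python3 -m inch '[[0,0.015,0.4,0,0,0],[0,0,0.7,0,0,0],[0,0,0.7,0,0,0],[0,0,0.6,0,0,0],[0,0,0.4,0,0,0]]'
python3 -m inch '[[0,0,0.3,0,0,0],[0,0,0.2,0,0,0],[0,0,0.15,0,0,0],[0,0,0,0,0,0],[0,0,0,0,0,0]]'
python3 - <<'E'
from h import *
plan([.5898,.0282,.2095],87.3)
E
```

```text
time: 8.27
ee_pos: [0.5882, 0.0288, 0.2432]
eef_rot: [0.023, 1.0, -0.0, -0.001]
ft_force: [0.3, -0.3, -1.6]
width: 0.0355
grip_force: 20.0
time: 8.68
ee_pos: [0.5894, 0.0292, 0.2202]
eef_rot: [0.022, 1.0, 0.0, 0.0]
ft_force: [0.6, 0.3, -1.7]
width: 0.036
grip_force: 20.0
shift [-0.012 -0.025  0.267] turn [0.002 0.007 0.022] pos [0.5894 0.0292 0.2202] yaw 87.45 tilt [0.0009 0.0003] F [ 0.6  0.3 -1.7] w 0.036 g 20.0 t 8.68
```

```bash
python3 -m inch '[[0,-0.01,0.08,0,0,0],[0,0,0.08,0,0,0],[0,0,0.06,0,0,0],[0,0,0,0,0,0],[0,0,0,0,0,0]]'
python3 -m inch '[[0,0,0.02,0,0,0],[0,0,0.02,0,0,0],[0,0,0,0,0,0],[0,0,0,0,0,0],[0,0,0,0,0,0]]'
```

```text
time: 9.1
ee_pos: [0.589, 0.0289, 0.2107]
eef_rot: [0.022, 1.0, 0.0, -0.0]
ft_force: [0.6, -0.2, -2.1]
width: 0.0357
grip_force: 20.0
time: 9.52
ee_pos: [0.5891, 0.0289, 0.2095]
eef_rot: [0.022, 1.0, 0.0, 0.0]
ft_force: [-3.0, 0.6, 4.4]
width: 0.0357
grip_force: 20.0
```

```bash
python3 -m inch '[[0,0,0,0,0,0],[0,0,0,0,0,0],[0,0,0,0,0,0],[0,0,0,0,0,0],[0,0,0,0,0,0]]' 0.6
python3 -m inch '[[0,0,-0.3,0,0,0],[0,0,-0.6,0,0,0],[0,0,-0.8,0,0,0],[0,0,-0.8,0,0,0],[0,0,-0.8,0,0,0]]' 1
python3 -m inch '[[0.5,0,-0.8,0,0,0],[0.8,0,-0.4,0,0,0],[0.8,0,0,0,0,0],[0.5,0,0,0,0,0],[0,0,0,0,0,0]]'
python3 - <<'E'
from h import *
plan([.466,.2866,.36],99.0)
c=cam('wrist','w5');np.savez('w5.npz',c=c)
E
```

```text
time: 9.93
ee_pos: [0.589, 0.0289, 0.209]
eef_rot: [0.022, 1.0, 0.0, -0.0]
ft_force: [-0.2, -0.1, -0.6]
width: 0.0617
grip_force: 0.0
time: 10.35
ee_pos: [0.5887, 0.0287, 0.3435]
eef_rot: [0.022, 1.0, 0.0, 0.0]
ft_force: [0.8, -0.6, 0.1]
width: 0.0857
grip_force: 0.0
time: 10.77
ee_pos: [0.4823, 0.0332, 0.3905]
eef_rot: [0.022, 1.0, 0.001, 0.0]
ft_force: [0.9, 0.3, -0.3]
width: 0.0869
grip_force: 0.0
shift [0.688 6.309 0.776] turn [ 0.017  0.006 -1.677] pos [0.4823 0.0332 0.3905] yaw 87.47 tilt [0.0006 0.002 ] F [ 0.9  0.3 -0.3] w 0.0869 g 0.0 t 10.77
```

View pics/w5.png

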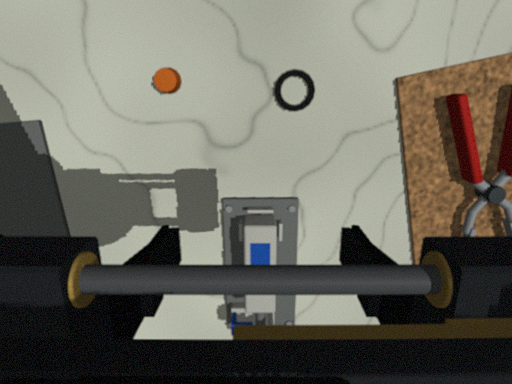

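w5 shows the cartridge seated in the holder channel at (260,265), with the pliers at right. I'll take the pliers with the hand turned half round, so the wrist camera looks at the jaws.

```bash
python3 -m inch '[[0.07,0.5,0,0,0,0],[0.07,0.7,0,0,0,0],[0.07,0.7,0,0,0,0],[0.07,0.7,0,0,0,0],[0.07,0.7,0,0,0,0]]'
python3 -m inch '[[0.07,0.7,0,0,0,0],[0.07,0.7,0,0,0,0],[0.07,0.7,0,0,0,0],[0.07,0.6,0,0,0,0],[0.07,0.3,0,0,0,0]]'
python3 -m inch '[[0,0,0,0,0,0.9],[0,0,0,0,0,0.9],[0,0,0,0,0,0.9],[0,0,0,0,0,0.9],[0,0,0,0,0,0.9]]'
python3 -c "from h import *;s=r.read_state();print(s['joint_positions'].round(2));plan([.466,.2866,.39],-81)"
```

```text
time: 11.23
ee_pos: [0.4775, 0.1672, 0.3896]
eef_rot: [0.023, 1.0, 0.0, 0.0]
ft_force: [1.3, -0.1, -0.1]
width: 0.0871
grip_force: 0.0
time: 11.65
ee_pos: [0.4681, 0.2898, 0.3891]
eef_rot: [0.021, 1.0, 0.0, -0.0]
ft_force: [0.9, 0.6, -0.6]
width: 0.0873
grip_force: 0.0
time: 12.07
ee_pos: [0.469, 0.2858, 0.3893]
eef_rot: [0.291, 0.957, -0.0, 0.0]
ft_force: [-0.4, 0.3, 0.4]
width: 0.0869
grip_force: 0.0
[-0.86  0.17  0.26  1.7  -0.05  1.28  0.39]
shift [ 0.074 -0.026 -0.017] turn [3.0000e-03 3.0000e-03 1.9948e+01] pos [0.469  0.2858 0.3893] yaw 56.15 tilt [ 0.0002 -0.0004] F [-0.4  0.3  0.4] w 0.0869 g 0.0 t 12.07
```

The last joint would run close to its limit that way, so I'll turn back to the normal grasp.

```bash
python3 -m inch '[[0,0,0,0,0,-0.9],[0,0,0,0,0,-0.9],[0,0,0,0,0,-0.9],[0,0,0,0,0,-0.9],[0,0,0,0,0,-0.9]]'
python3 -m inch '[[0,0,0,0,0,-0.9],[0,0,0,0,0,-0.83],[0,0,0,0,0,0],[0,0,0,0,0,0],[0,0,0,0,0,0]]'
cat > pl.py <<'E'
from h import *
def pliers(w,ztop=.032):
    hsv=cv2.cvtColor(w['pixels'],cv2.COLOR_RGB2HSV)
    m=cv2.inRange(hsv,(0,140,50),(8,255,255))|cv2.inRange(hsv,(172,140,50),(180,255,255))
    n,l,st,ce=cv2.connectedComponentsWithStats(m);o=[]
    for i in range(1,n):
        if st[i,4]>150:
            ys,xs=np.where(l==i);P=plane(w,np.c_[xs,ys],ztop)[:,:2].astype(np.float32)
            f=cv2.fitLine(P,cv2.DIST_L2,0,.001,.001).ravel();f[:2]*=np.sign(f[0]);t=(P-f[2:])@f[:2]
            mid=f[2:]+f[:2]*(t.max()+t.min())/2
            print(st[i],'ang',np.degrees(np.arctan2(f[1],f[0])).round(2),'len',np.ptp(t).round(4),'mid',mid.round(4));o.append((f,mid,np.ptp(t)))
    if len(o)==2:
        a=np.mean([np.arctan2(f[1],f[0]) for f,_,_ in o]);e=np.array([np.cos(a),np.sin(a)]);m=(o[0][1]+o[1][1])/2
        print('yaw',np.degrees(a).round(2),'grip',(m+.015*e).round(4))
E
python3 - <<'E'
from pl import *
w=cam('wrist','w6');pliers(w)
plan([.466,.2866,.3],99)
E
```

```text
time: 12.48
ee_pos: [0.469, 0.2858, 0.3894]
eef_rot: [0.02, 1.0, -0.0, 0.0]
ft_force: [0.3, 0.1, -0.1]
width: 0.0871
grip_force: 0.0
time: 12.9
ee_pos: [0.4687, 0.2861, 0.3892]
eef_rot: [-0.08, 0.997, -0.0, 0.0]
ft_force: [0.1, 0.7, -0.4]
width: 0.0867
grip_force: 0.0
[ 220  109   27   94 1096] ang 17.81 len 0.0989 mid [0.457 0.257]
[ 273  111   29   92 1081] ang -1.42 len 0.0983 mid [0.449  0.3112]
yaw 8.2 grip [0.4678 0.2862]
shift [0.063 0.019 2.231] turn [-0.     0.001  0.024] pos [0.4686 0.2863 0.3892] yaw 99.17 tilt [0.0001 0.    ] F [-0.1  0.2  0.6] w 0.0869 g 0.0 t 12.95
```

```bash
python3 -m inch '[[0.04,0,0.5,0,0,0.05],[0,0,0.8,0,0,0],[0,0,0.8,0,0,0],[0,0,0.8,0,0,0],[0,0,0.6,0,0,0]]' 
python3 -m inch '[[0,0,0.5,0,0,0],[0,0,0.4,0,0,0],[0,0,0.3,0,0,0],[0,0,0.1,0,0,0],[0,0,0,0,0,0]]' 0.55 60
python3 -c "from h import *;plan([.467,.2864,.191],98.6)"
```

```text
time: 13.37
ee_pos: [0.4662, 0.2858, 0.2468]
eef_rot: [-0.078, 0.997, -0.0, -0.001]
ft_force: [0.4, -0.2, -1.0]
width: 0.0871
grip_force: 0.0
time: 13.78
ee_pos: [0.4666, 0.2861, 0.1965]
eef_rot: [-0.078, 0.997, -0.0, -0.0]
ft_force: [-0.5, 0.2, 0.1]
width: 0.0689
grip_force: 0.0
shift [-0.01   0.005  0.138] turn [-0.006 -0.009  0.053] pos [0.4666 0.2861 0.1965] yaw 98.96 tilt [-0.0009 -0.0009] F [-0.5  0.2  0.1] w 0.0689 g 0.0 t 13.78
```

```bash
python3 -m inch '[[0,0,0.13,0,0,0.05],[0,0,0,0,0,0],[0,0,0,0,0,0],[0,0,0,0,0,0],[0,0,0,0,0,0]]' 0.41 28
python3 -m inch '[[0,0,0,0,0,0],[0,0,0,0,0,0],[0,0,0,0,0,0],[0,0,0,0,0,0],[0,0,0,0,0,0]]'
python3 -c "from h import *;plan([.467,.2864,.191],98.6)"
```

```text
time: 14.2
ee_pos: [0.467, 0.2865, 0.1927]
eef_rot: [-0.076, 0.997, 0.0, 0.0]
ft_force: [-0.4, 0.3, 4.3]
width: 0.0614
grip_force: 11.2
time: 14.62
ee_pos: [0.467, 0.2865, 0.1926]
eef_rot: [-0.076, 0.997, 0.0, 0.0]
ft_force: [-0.4, 0.0, 5.4]
width: 0.0615
grip_force: 12.1
shift [ 0.001 -0.003  0.041] turn [0.007 0.008 0.009] pos [0.467  0.2865 0.1926] yaw 98.66 tilt [0.0008 0.001 ] F [-0.4  0.   5.4] w 0.0615 g 12.1 t 14.62
```

```bash
python3 -m inch '[[0,0,-0.2,0,0,0],[0,0,-0.5,0,0,0],[0,0,-0.8,0,0,0],[0,0,-0.8,0,0,0],[0,0,-0.8,0,0,0]]'
python3 -m inch '[[0,0,-0.4,0,0,0],[0,0,0,0,0,0.4],[0,0,0,0,0,0.4],[0,0,0,0,0,0.4],[0,0,0,0,0,0.43]]'
python3 - <<'E'
from pl import *
s=r.read_state();w=cam('wrist','w7');t=cam('top','t7');sc=cam('scene','s7');np.savez('g7.npz',w=w,t=t,sc=sc)
th=np.radians(-2.7);e=np.array([np.cos(th),np.sin(th)]);n=np.array([-e[1],e[0]])
o=np.array([.5903,.0282]);tgt=o+e*(.080-.115);print(tgt)
plan([*tgt,.325],87.3)
z=r.read_state()['ee_pos'][2]-.172+.013;pliers(w,z)
M=R.from_quat(s['eef_rot']).as_matrix();print(M[:,0].round(3))
a=cv2.imread('pics/t7.png')[100:280,120:300];b=cv2.imread('pics/s7.png')[160:300,200:400]
cv2.imwrite('pics/m7.png',np.hstack([cv2.resize(a,(400,400)),cv2.resize(b,(400,400),interpolation=cv2.INTER_CUBIC)]))
E
```

```text
time: 15.03
ee_pos: [0.4664, 0.2858, 0.3174]
eef_rot: [-0.075, 0.997, -0.0, -0.0]
ft_force: [0.8, 1.1, -2.3]
width: 0.0618
grip_force: 9.3
time: 15.45
ee_pos: [0.4666, 0.2859, 0.3321]
eef_rot: [0.023, 1.0, -0.0, -0.0]
ft_force: [-0.3, 0.3, -1.5]
width: 0.0615
grip_force: 9.3
[0.55533885 0.02984873]
shift [-2.493 -6.303  0.176] turn [-0.003 -0.003  0.033] pos [0.4666 0.2861 0.332 ] yaw 87.53 tilt [-0.0003 -0.0003] F [ 0.1  1.  -0.7] w 0.0613 g 9.3 t 15.6
[ 174  125   55  140 4342] ang 4.68 len 0.0664 mid [0.4326 0.2616]
[ 290  127   58  138 4212] ang -11.32 len 0.0661 mid [0.4355 0.3138]
[208 295  27  28 588] ang -3.76 len 0.016 mid [0.4899 0.2652]
[285 295  27  28 596] ang -5.88 len 0.0162 mid [0.4916 0.3038]
[-0.999  0.047  0.   ]
```

View pics/w7.png

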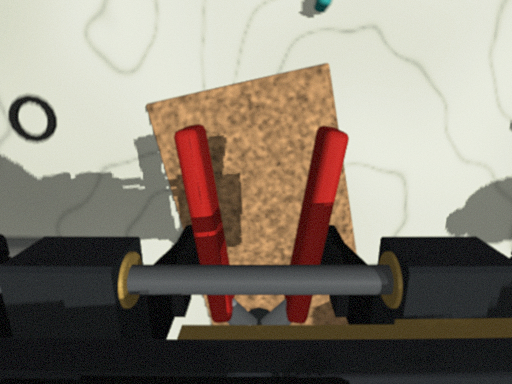

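w7 shows the held pliers roughly centred between the fingers, handle ends at (188,128) and (334,130), with the jaws hidden under the gripper.

```bash
python3 -m inch '[[-0.25,-0.4,0,0,0,0],[-0.25,-0.7,0,0,0,0],[-0.25,-0.7,0,0,0,0],[-0.25,-0.7,0,0,0,0],[-0.25,-0.7,0,0,0,0]]'
python3 -m inch '[[-0.25,-0.7,0,0,0,0],[-0.25,-0.7,0,0,0,0],[-0.25,-0.7,0,0,0,0],[-0.25,-0.7,0,0,0,0],[-0.25,-0.4,0,0,0,0]]'
python3 -m inch '[[0,0,0.4,0,0,0],[0,0,0.5,0,0,0],[0,0,0.5,0,0,0],[0,0,0,0,0,0],[0,0,0,0,0,0]]'
python3 - <<'E'
from pl import *
w=cam('wrist','w8');t=cam('top','t8');sc=cam('scene','s8');np.savez('g8.npz',w=w,t=t,sc=sc)
plan([.5551,.0259,.272],87.5)
z=r.read_state()['ee_pos'][2]-.1736+.013;pliers(w,z)
th=np.radians(-2.7);e=np.array([np.cos(th),np.sin(th),0]);n=np.array([-e[1],e[0],0]);o=np.array([.5903,.0282,0])
for c,f in((t,'t8'),(sc,'s8')): 
    u=proj(c,o+e*.08+n*.0125+[0,0,.084])[0];print(f,u.round(1))
    x,y=u.astype(int);im=cv2.imread(f'pics/{f}.png')[y-40:y+40,x-40:x+40];cv2.imwrite(f'pics/{f}c.png',cv2.resize(im,(400,400),interpolation=cv2.INTER_CUBIC))
cv2.imwrite('pics/m8.png',np.hstack([cv2.imread('pics/t8c.png'),cv2.imread('pics/s8c.png')]))
E
```

```text
time: 16.02
ee_pos: [0.5111, 0.1547, 0.332]
eef_rot: [0.021, 1.0, -0.0, -0.0]
ft_force: [0.7, -0.3, -2.0]
width: 0.0615
grip_force: 9.3
time: 16.43
ee_pos: [0.5553, 0.0222, 0.3322]
eef_rot: [0.023, 1.0, -0.001, -0.0]
ft_force: [-0.8, -1.8, -2.3]
width: 0.0611
grip_force: 9.3
time: 16.85
ee_pos: [0.555, 0.026, 0.2755]
eef_rot: [0.022, 1.0, -0.0, -0.001]
ft_force: [0.1, -0.5, -1.0]
width: 0.0616
grip_force: 9.3
shift [ 0.017 -0.006  0.134] turn [ 0.004  0.016 -0.001] pos [0.5558 0.0261 0.2774] yaw 87.49 tilt [0.0019 0.0004] F [-0.3  1.  -2. ] w 0.0616 g 9.3 t 17.0
[ 175  126   54  139 4151] ang 5.03 len 0.0661 mid [0.5208 0.0017]
[ 291  127   57  138 4092] ang -11.15 len 0.0657 mid [0.5235 0.0537]
[208 295  27  28 566] ang -4.57 len 0.0161 mid [0.5778 0.0055]
[286 295  26  28 583] ang -6.05 len 0.0161 mid [0.5793 0.0438]
t8 [257.2 136. ]
s8 [232.8 225.5]
```

View pics/m8.png

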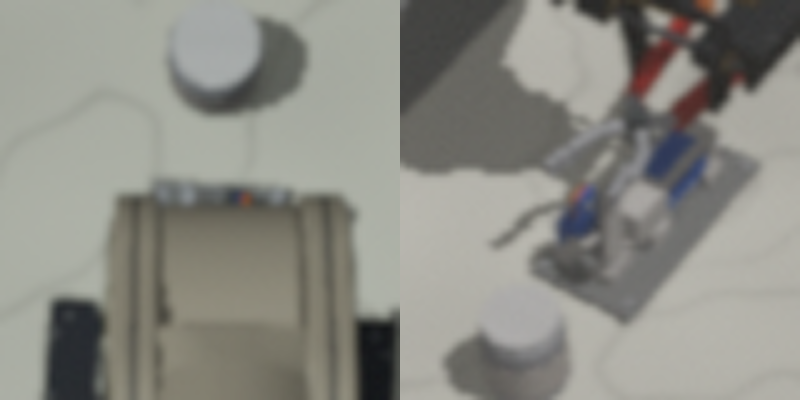

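m8 shows the jaws hovering just above the two ears; the arm hides them in the top view. Now down slowly by feel.

```bash
python3 -m inch '[[0,0,0.1,0,0,0],[0,0,0.1,0,0,0],[0,0,0.1,0,0,0],[0,0,0,0,0,0],[0,0,0,0,0,0]]'
python3 -m inch '[[0,0,0.08,0,0,0],[0,0,0.08,0,0,0],[0,0,0,0,0,0],[0,0,0,0,0,0],[0,0,0,0,0,0]]'
```

```text
time: 17.42
ee_pos: [0.5551, 0.0262, 0.2636]
eef_rot: [0.022, 1.0, 0.0, -0.0]
ft_force: [0.1, -0.2, -2.1]
width: 0.0614
grip_force: 9.6
time: 17.83
ee_pos: [0.5553, 0.0261, 0.2575]
eef_rot: [0.022, 1.0, 0.0, -0.0]
ft_force: [-0.3, 0.6, -0.3]
width: 0.0617
grip_force: 9.9
```

```bash
python3 -m inch '[[0,0,0.06,0,0,0],[0,0,0.06,0,0,0],[0,0,0,0,0,0],[0,0,0,0,0,0],[0,0,0,0,0,0]]'
python3 -m inch '[[0,0,0.06,0,0,0],[0,0,0.06,0,0,0],[0,0,0,0,0,0],[0,0,0,0,0,0],[0,0,0,0,0,0]]'
```

```text
time: 18.25
ee_pos: [0.5553, 0.0261, 0.2527]
eef_rot: [0.022, 1.0, 0.0, -0.0]
ft_force: [-0.2, 1.8, -2.3]
width: 0.0615
grip_force: 10.0
time: 18.67
ee_pos: [0.5553, 0.026, 0.2479]
eef_rot: [0.022, 1.0, 0.0, -0.0]
ft_force: [-0.0, 1.0, -2.2]
width: 0.0621
grip_force: 10.0
```

```bash
python3 -m inch '[[0,-0.025,0,0,0,0],[0,-0.025,0,0,0,0],[0,0,0,0,0,0],[0,0,0,0,0,0],[0,0,0,0,0,0]]'
python3 -m inch '[[0,-0.025,0,0,0,0],[0,0,0,0,0,0],[0,0,0,0,0,0],[0,0,0,0,0,0],[0,0,0,0,0,0]]'
python3 -m inch '[[0,-0.025,0,0,0,0],[0,0,0,0,0,0],[0,0,0,0,0,0],[0,0,0,0,0,0],[0,0,0,0,0,0]]'
```

```text
time: 19.08
ee_pos: [0.5554, 0.0245, 0.2481]
eef_rot: [0.022, 1.0, 0.0, 0.0]
ft_force: [1.8, 4.0, -1.5]
width: 0.0618
grip_force: 11.0
time: 19.5
ee_pos: [0.5553, 0.0234, 0.248]
eef_rot: [0.022, 1.0, 0.0, 0.0]
ft_force: [0.3, 5.3, -0.5]
width: 0.0616
grip_force: 11.1
time: 19.92
ee_pos: [0.5552, 0.0224, 0.248]
eef_rot: [0.022, 1.0, 0.0, 0.0]
ft_force: [1.3, 5.0, -1.5]
width: 0.0615
grip_force: 11.1
```

```bash
python3 -m inch '[[0,0.03,0,0,0,0],[0,0.03,0,0,0,0],[0,0.02,0,0,0,0],[0,0,0,0,0,0],[0,0,0,0,0,0]]' 0.34 28
python3 -m inch '[[0,0.015,0,0,0,0],[0,0.015,0,0,0,0],[0,0.01,0,0,0,0],[0,0,0,0,0,0],[0,0,0,0,0,0]]' 0.27
python3 -c "from h import *;plan([.5553,.026,.2478],87.5);print(r.read_state()['torque'].round(2))"
```

```text
time: 20.33
ee_pos: [0.5552, 0.0248, 0.2479]
eef_rot: [0.023, 1.0, -0.0, -0.0]
ft_force: [-1.4, 1.4, -1.9]
width: 0.0584
grip_force: 10.1
time: 20.75
ee_pos: [0.5555, 0.0267, 0.248]
eef_rot: [0.022, 1.0, -0.0, 0.0]
ft_force: [-0.4, 0.0, -1.3]
width: 0.0554
grip_force: 9.6
shift [ 0.003 -0.017  0.006] turn [-0.001  0.004 -0.009] pos [0.5555 0.0267 0.248 ] yaw 87.44 tilt [ 0.0004 -0.0001] F [-0.4  0.  -1.3] w 0.0554 g 9.6 t 20.75
[0.02 0.02 0.04]
```

```bash
python3 -m inch '[[0,0.014,0,0,0,0],[0,0.014,0,0,0,0],[0,0,0,0,0,0],[0,0,0,0,0,0],[0,0,0,0,0,0]]' 0.22
python3 -m inch '[[0,0.014,0,0,0,0],[0,0.014,0,0,0,0],[0,0,0,0,0,0],[0,0,0,0,0,0],[0,0,0,0,0,0]]' 0.175
python3 -m inch '[[0,0.014,0,0,0,0],[0,0.014,0,0,0,0],[0,0,0,0,0,0],[0,0,0,0,0,0],[0,0,0,0,0,0]]' 0.13
```

```text
time: 21.17
ee_pos: [0.5554, 0.028, 0.2479]
eef_rot: [0.022, 1.0, 0.0, -0.0]
ft_force: [-0.2, 0.2, -1.6]
width: 0.0534
grip_force: 9.8
time: 21.58
ee_pos: [0.5554, 0.0289, 0.2479]
eef_rot: [0.022, 1.0, -0.0, -0.0]
ft_force: [-0.6, -0.1, -1.7]
width: 0.0515
grip_force: 10.6
time: 22.0
ee_pos: [0.5555, 0.0302, 0.2479]
eef_rot: [0.022, 1.0, 0.0, -0.0]
ft_force: [-0.1, -0.2, -2.2]
width: 0.0496
grip_force: 10.8
```

```bash
python3 -m inch '[[0,0.014,0,0,0,0],[0,0.014,0,0,0,0],[0,0,0,0,0,0],[0,0,0,0,0,0],[0,0,0,0,0,0]]' 0.085
python3 -m inch '[[0,0.014,0,0,0,0],[0,0.014,0,0,0,0],[0,0,0,0,0,0],[0,0,0,0,0,0],[0,0,0,0,0,0]]' 0.04
python3 -m inch '[[0,0.014,0,0,0,0],[0,0.014,0,0,0,0],[0,0,0,0,0,0],[0,0,0,0,0,0],[0,0,0,0,0,0]]' -0.005
```

```text
time: 22.42
ee_pos: [0.5556, 0.0314, 0.2479]
eef_rot: [0.022, 1.0, 0.0, 0.0]
ft_force: [-1.1, -0.1, -2.3]
width: 0.0479
grip_force: 11.0
time: 22.83
ee_pos: [0.5556, 0.0325, 0.2479]
eef_rot: [0.022, 1.0, 0.0, 0.0]
ft_force: [-1.0, -0.3, -1.9]
width: 0.0454
grip_force: 11.8
time: 23.25
ee_pos: [0.5557, 0.0336, 0.2479]
eef_rot: [0.022, 1.0, 0.0, 0.0]
ft_force: [-2.5, -0.9, -2.3]
width: 0.0435
grip_force: 12.7
```

```bash
python3 -m inch '[[0,0.01,0,0,0,0],[0,0,0,0,0,0],[0,0,0,0,0,0],[0,0,0,0,0,0],[0,0,0,0,0,0]]' -0.04
python3 -m inch '[[0,0.01,0,0,0,0],[0,0,0,0,0,0],[0,0,0,0,0,0],[0,0,0,0,0,0],[0,0,0,0,0,0]]' -0.07
python3 -c "from h import *;plan([.5553,.026,.2478],87.5);print(r.read_state()['torque'].round(2))"
```

```text
time: 23.67
ee_pos: [0.5556, 0.034, 0.2479]
eef_rot: [0.022, 1.0, 0.0, -0.0]
ft_force: [-0.5, -1.0, -1.4]
width: 0.0421
grip_force: 13.7
time: 24.08
ee_pos: [0.5557, 0.0344, 0.248]
eef_rot: [0.022, 1.0, 0.0, 0.0]
ft_force: [-1.7, -1.0, -1.9]
width: 0.0411
grip_force: 14.7
shift [ 0.001 -0.21   0.004] turn [ 0.001  0.001 -0.006] pos [0.5557 0.0344 0.248 ] yaw 87.46 tilt [0.0001 0.0001] F [-1.7 -1.  -1.9] w 0.0411 g 14.7 t 24.08
[-0.29  0.23 -0.2 ]
```

```bash
python3 -m inch '[[0,0.012,0,0,0,0],[0,0,0,0,0,0],[0,0,0,0,0,0],[0,0,0,0,0,0],[0,0,0,0,0,0]]' -0.095
python3 -m inch '[[0,0.012,0,0,0,0],[0,0,0,0,0,0],[0,0,0,0,0,0],[0,0,0,0,0,0],[0,0,0,0,0,0]]' -0.12
python3 -m inch '[[0,0.012,0,0,0,0],[0,0,0,0,0,0],[0,0,0,0,0,0],[0,0,0,0,0,0],[0,0,0,0,0,0]]' -0.14
```

```text
time: 24.5
ee_pos: [0.5557, 0.0347, 0.2479]
eef_rot: [0.022, 1.0, -0.0, -0.0]
ft_force: [-0.9, -2.3, -1.8]
width: 0.0399
grip_force: 15.6
time: 24.92
ee_pos: [0.5556, 0.0352, 0.2479]
eef_rot: [0.022, 1.0, -0.0, -0.0]
ft_force: [-3.2, -3.7, -1.0]
width: 0.0388
grip_force: 16.7
time: 25.33
ee_pos: [0.5556, 0.0355, 0.2478]
eef_rot: [0.022, 1.0, -0.0, -0.0]
ft_force: [-3.1, -4.6, -1.4]
width: 0.0377
grip_force: 18.0
```

```bash
python3 -m inch '[[0,0,0,0,0,0],[0,0,0,0,0,0],[0,0,0,0,0,0],[0,0,0,0,0,0],[0,0,0,0,0,0]]' -0.16
python3 -m inch '[[0,0,0,0,0,0],[0,0,0,0,0,0],[0,0,0,0,0,0],[0,0,0,0,0,0],[0,0,0,0,0,0]]' -0.18
python3 -m inch '[[0,0,0,0,0,0],[0,0,0,0,0,0],[0,0,0,0,0,0],[0,0,0,0,0,0],[0,0,0,0,0,0]]' -0.2
```

```text
time: 25.75
ee_pos: [0.5555, 0.0356, 0.2478]
eef_rot: [0.022, 1.0, -0.0, -0.0]
ft_force: [-4.0, -4.0, -1.3]
width: 0.0369
grip_force: 20.2
time: 26.17
ee_pos: [0.5554, 0.0358, 0.2477]
eef_rot: [0.022, 1.0, -0.0, -0.001]
ft_force: [-4.3, -2.4, -0.9]
width: 0.0362
grip_force: 23.1
time: 26.58
ee_pos: [0.5553, 0.0359, 0.2476]
eef_rot: [0.022, 1.0, 0.0, -0.001]
ft_force: [-6.1, -2.1, -1.0]
width: 0.0355
grip_force: 23.9
```

```bash
python3 -m inch '[[0,0,0,0,0,0],[0,0,0,0,0,0],[0,0,0,0,0,0],[0,0,0,0,0,0],[0,0,0,0,0,0]]' -0.215
python3 -m inch '[[0,0,0,0,0,0],[0,0,0,0,0,0],[0,0,0,0,0,0],[0,0,0,0,0,0],[0,0,0,0,0,0]]' -0.23
```

```text
time: 27.0
ee_pos: [0.5552, 0.0362, 0.2475]
eef_rot: [0.022, 1.0, 0.0, -0.001]
ft_force: [-6.1, -2.1, -0.8]
width: 0.0345
grip_force: 25.7
time: 27.42
ee_pos: [0.5551, 0.0364, 0.2475]
eef_rot: [0.022, 1.0, 0.0, -0.001]
ft_force: [-6.8, -0.8, -1.3]
width: 0.0344
grip_force: 22.5
```

```bash
python3 -m inch '[[0,0,0,0,0,0],[0,0,0,0,0,0],[0,0,0,0,0,0],[0,0,0,0,0,0],[0,0,0,0,0,0]]'
python3 - <<'E'
from h import *
for i in range(2):
    c=cam('scene',f's9{i}');s=r.read_state();print(s['width'].round(4),s['grip_force'],s['ft_force'].round(1))
h0=np.load('g8.npz',allow_pickle=True)['sc'].item()['pixels']
for p in(h0,c['pixels']):
    hsv=cv2.cvtColor(p,cv2.COLOR_RGB2HSV)[190:260,200:270]
    for nm,lo,hi in(('blue',(105,100,40),(130,255,255)),('orange',(4,120,80),(22,255,255))):
        n,l,st,ce=cv2.connectedComponentsWithStats(cv2.inRange(hsv,lo,hi));print(nm,[(st[i].tolist(),ce[i].round(1).tolist()) for i in range(1,n) if st[i,4]>5])
th=np.radians(-2.7);e=np.array([np.cos(th),np.sin(th),0]);n_=np.array([-e[1],e[0],0]);o=np.array([.5903,.0282,0])
for y in(-.012,.005):print(y,proj(c,o+e*.08+n_*y+[0,0,.074])[0]-[200,190])
E
```

```text
time: 27.83
ee_pos: [0.5551, 0.0364, 0.2475]
eef_rot: [0.022, 1.0, 0.0, -0.001]
ft_force: [-6.0, -1.0, -1.3]
width: 0.0338
grip_force: 21.8Traceback (most recent call last):
  File "<stdin>", line 3, in <module>
AttributeError: 'float' object has no attribute 'round'
```

```bash
cat > ear.py <<'E'
from h import *
c=cam('scene','s9');s=r.read_state();print(round(s['width'],4),s['grip_force'],s['ft_force'].round(1))
h0=np.load('g8.npz',allow_pickle=True)['sc'].item()['pixels']
for p in(h0,c['pixels']):
    hsv=cv2.cvtColor(p,cv2.COLOR_RGB2HSV)[190:260,200:270]
    for nm,lo,hi in(('blue',(105,100,40),(130,255,255)),('orange',(4,120,80),(22,255,255))):
        n,l,st,ce=cv2.connectedComponentsWithStats(cv2.inRange(hsv,lo,hi));print(nm,[(st[i].tolist(),ce[i].round(1).tolist()) for i in range(1,n) if st[i,4]>5])
th=np.radians(-2.7);e=np.array([np.cos(th),np.sin(th),0]);n_=np.array([-e[1],e[0],0]);o=np.array([.5903,.0282,0])
for y in(-.012,.005):print(y,proj(c,o+e*.08+n_*y+[0,0,.074])[0]-[200,190])
E
python3 ear.py
```

```text
0.0341 21.815606273012236 [-5.7 -1.9 -1. ]
blue [([42, 23, 7, 7, 21], [44.9, 25.7]), ([47, 28, 5, 6, 9], [49.2, 30.3]), ([25, 38, 5, 3, 11], [27.1, 39.2])]
orange []
blue [([28, 41, 3, 2, 6], [29.0, 41.5])]
orange []
-0.012 [27.39248827 34.56901188]
0.005 [31.23915409 36.48281767]
```

```bash
python3 -m inch '[[0,0.005,0,0,0,0],[0,0,0,0,0,0],[0,0,0,0,0,0],[0,0,0,0,0,0],[0,0,0,0,0,0]]' -0.24
python3 -m inch '[[0,0.005,0,0,0,0],[0,0,0,0,0,0],[0,0,0,0,0,0],[0,0,0,0,0,0],[0,0,0,0,0,0]]' -0.25
```

```text
time: 28.35
ee_pos: [0.5555, 0.0366, 0.2477]
eef_rot: [0.022, 1.0, 0.0, -0.0]
ft_force: [-3.7, -0.9, -1.2]
width: 0.0335
grip_force: 17.8
time: 28.77
ee_pos: [0.5562, 0.0365, 0.2483]
eef_rot: [0.022, 1.0, 0.0, 0.001]
ft_force: [0.6, -0.4, -1.8]
width: 0.0328
grip_force: 15.0
```

```bash
python3 -m inch '[[0,0.003,0,0,0,0],[0,0,0,0,0,0],[0,0,0,0,0,0],[0,0,0,0,0,0],[0,0,0,0,0,0]]' -0.262
python3 -m inch '[[0,0.003,0,0,0,0],[0,0,0,0,0,0],[0,0,0,0,0,0],[0,0,0,0,0,0],[0,0,0,0,0,0]]' -0.275
python3 ear.py
```

```text
time: 29.18
ee_pos: [0.5561, 0.0365, 0.2482]
eef_rot: [0.022, 1.0, 0.0, 0.001]
ft_force: [2.8, -0.3, -1.1]
width: 0.0326
grip_force: 16.9
time: 29.6
ee_pos: [0.556, 0.0365, 0.2481]
eef_rot: [0.022, 1.0, 0.0, 0.0]
ft_force: [4.8, 0.9, -1.1]
width: 0.0318
grip_force: 19.3
0.032 19.280730237078387 [ 5.5  1.3 -2.7]
blue [([42, 23, 7, 7, 21], [44.9, 25.7]), ([47, 28, 5, 6, 9], [49.2, 30.3]), ([25, 38, 5, 3, 11], [27.1, 39.2])]
orange []
blue []
orange []
-0.012 [27.39248827 34.56901188]
0.005 [31.23915409 36.48281767]
```

The clip clicked: force fell from 25.7 to 15 N, then rose against the stop. Now open the jaws and lift clear.

```bash
python3 -m inch '[[0,0,0,0,0,0],[0,0,0,0,0,0],[0,0,0,0,0,0],[0,0,0,0,0,0],[0,0,0,0,0,0]]' 0.0
python3 -m inch '[[0,0,0,0,0,0],[0,0,0,0,0,0],[0,0,0,0,0,0],[0,0,0,0,0,0],[0,0,0,0,0,0]]' 0.36
python3 -m inch '[[0,0,-0.2,0,0,0],[0,0,-0.3,0,0,0],[0,0,-0.5,0,0,0],[0,0,-0.6,0,0,0],[0,0,-0.6,0,0,0]]'
python3 - <<'E'
from pl import *
w=cam('wrist','w10');z=r.read_state()['ee_pos'][2]-.1736+.013;pliers(w,z)
plan([.4665,.2862,.335],87.5)
E
```

```text
time: 30.07
ee_pos: [0.5555, 0.0364, 0.2477]
eef_rot: [0.022, 1.0, -0.0, -0.0]
ft_force: [-0.3, -0.7, -1.5]
width: 0.0432
grip_force: 11.9
time: 30.48
ee_pos: [0.5558, 0.0365, 0.2479]
eef_rot: [0.022, 1.0, 0.0, 0.0]
ft_force: [0.7, 0.2, -2.9]
width: 0.0585
grip_force: 9.4
time: 30.9
ee_pos: [0.5557, 0.0363, 0.338]
eef_rot: [0.022, 1.0, 0.0, 0.0]
ft_force: [0.5, -0.3, -1.2]
width: 0.0593
grip_force: 9.3
[ 291  127   49  138 3905] ang -8.61 len 0.0638 mid [0.5231 0.0619]
[ 178  128   53  137 4065] ang 4.82 len 0.0635 mid [0.5214 0.0138]
[210 295  27  30 619] ang -1.94 len 0.0166 mid [0.5772 0.0177]
[286 295  26  28 577] ang -3.05 len 0.0155 mid [0.5782 0.0542]
shift [2.542 6.144 0.201] turn [ 0.017  0.059 -0.012] pos [0.5569 0.0361 0.3432] yaw 87.42 tilt [0.0071 0.0018] F [2.6 0.1 3. ] w 0.0594 g 9.3 t 30.95
```

```bash
python3 -m inch '[[0.25,0.4,0,0,0,0],[0.25,0.6,0,0,0,0],[0.25,0.7,0,0,0,0],[0.25,0.7,0,0,0,0],[0.25,0.7,0,0,0,0]]'
python3 -m inch '[[0.25,0.7,0,0,0,0],[0.25,0.7,0,0,0,0],[0.25,0.7,0,0,0,0],[0.25,0.6,0,0,0,0],[0.25,0.35,0,0,0,0]]'
python3 -m inch '[[0,0,0,0,0,-0.4],[0,0,0,0,0,-0.4],[0,0,0,0,0,-0.4],[0,0,0,0,0,-0.4],[0,0,0,0,0,0]]'
python3 -c "
from pl import *
plan([.4665,.2862,.1935],98.7)
sc=cam('scene','s11');t=cam('top','t11')
o=np.array([.5903,.0282,0]);th=np.radians(-2.7);e=np.array([np.cos(th),np.sin(th),0]);n=np.array([-e[1],e[0],0])
for c,nm in((sc,'sc'),(t,'t')):
    hsv=cv2.cvtColor(c['pixels'],cv2.COLOR_RGB2HSV);m=cv2.inRange(hsv,(105,90,40),(130,255,255))
    old=np.load('cams.npz',allow_pickle=True)['a' if nm=='sc' else 'b'].item();mo=cv2.inRange(cv2.cvtColor(old['pixels'],cv2.COLOR_RGB2HSV),(105,90,40),(130,255,255))
    x,y=proj(c,o+e*.08+[0,0,.06])[0].astype(int)
    for M in(mo,m):
        ys,xs=np.where(M[y-9:y+10,x-12:x+13]);print(nm,len(xs),xs.mean()-12,ys.mean()-9,xs.min()-12,xs.max()-12)
    print('17mm',(proj(c,o+e*.08+n*.017+[0,0,.06])-proj(c,o+e*.08+[0,0,.06]))[0])
"
```

```text
time: 31.37
ee_pos: [0.5109, 0.1635, 0.3373]
eef_rot: [0.023, 1.0, 0.0, 0.001]
ft_force: [-0.0, 0.1, -1.3]
width: 0.0591
grip_force: 9.3
time: 31.78
ee_pos: [0.4657, 0.2896, 0.3371]
eef_rot: [0.021, 1.0, 0.001, 0.0]
ft_force: [0.0, 0.2, -1.2]
width: 0.0591
grip_force: 9.4
time: 32.2
ee_pos: [0.4669, 0.2866, 0.337]
eef_rot: [-0.075, 0.997, 0.0, 0.001]
ft_force: [0.2, 0.4, -1.5]
width: 0.0593
grip_force: 9.4
shift [ 0.016 -0.01   3.589] turn [ 0.004  0.01  -0.018] pos [0.4669 0.2866 0.337 ] yaw 98.58 tilt [0.0011 0.0007] F [ 0.2  0.4 -1.5] w 0.0593 g 9.4 t 32.2
sc 16 -2.375 1.125 -5 0
sc 5 1.5999999999999996 1.0 -2 12
17mm [3.84671073 1.92641018]
t 25 8.760000000000002 2.039999999999999 6 11
t 31 2.516129032258064 1.774193548387096 -1 5
17mm [-5.50603643 -0.37589752]
```

The top view shows the blue ear moved by the full 17 mm, so the clip stays shut. Next I'll lay the pliers down.

```bash
python3 -m inch '[[0,0,0.5,0,0,0],[0,0,0.8,0,0,0],[0,0,0.8,0,0,0],[0,0,0.6,0,0,0],[0,0,0.3,0,0,0]]'
python3 -m inch '[[0,0,0.2,0,0,0],[0,0,0.15,0,0,0],[0,0,0.1,0,0,0],[0,0,0.08,0,0,0],[0,0,0,0,0,0]]'
```

```text
time: 32.72
ee_pos: [0.4659, 0.2861, 0.2133]
eef_rot: [-0.073, 0.997, -0.001, -0.001]
ft_force: [-0.9, -0.7, -1.7]
width: 0.0594
grip_force: 9.4
time: 33.13
ee_pos: [0.467, 0.2868, 0.1951]
eef_rot: [-0.074, 0.997, 0.0, 0.0]
ft_force: [-0.3, 0.9, -2.5]
width: 0.0592
grip_force: 9.4
```

```bash
python3 -m inch '[[0,0,0.03,0,0,0],[0,0,0.03,0,0,0],[0,0,0,0,0,0],[0,0,0,0,0,0],[0,0,0,0,0,0]]'
python3 -m inch '[[0,0,0,0,0,0],[0,0,0,0,0,0],[0,0,0,0,0,0],[0,0,0,0,0,0],[0,0,0,0,0,0]]' 0.5
```

```text
time: 33.55
ee_pos: [0.4671, 0.2868, 0.1929]
eef_rot: [-0.074, 0.997, 0.0, 0.001]
ft_force: [0.6, -0.4, 1.5]
width: 0.0593
grip_force: 9.6
time: 33.97
ee_pos: [0.4672, 0.2867, 0.1928]
eef_rot: [-0.074, 0.997, 0.0, 0.001]
ft_force: [2.1, -0.2, 5.8]
width: 0.0651
grip_force: 6.2
```

```bash
python3 -m inch '[[0,0,0,0,0,0],[0,0,0,0,0,0],[0,0,0,0,0,0],[0,0,0,0,0,0],[0,0,0,0,0,0]]' 1
python3 -m inch '[[0,0,-0.2,0,0,0],[0,0,-0.4,0,0,0],[0,0,-0.8,0,0,0],[0,0,-0.8,0,0,0],[0,0,-0.8,0,0,0]]'
python3 -m inch '[[0,0,-0.8,0,0,0],[0,0,-0.8,0,0,0],[0,0,-0.8,0,0,0],[0,0,0,0,0,0],[0,0,0,0,0,0]]'
python3 - <<'E'
from pl import *
w=cam('wrist','w12');pliers(w);plan([.49,.1,.42],95)
sc=cam('scene','s12');t=cam('top','t12')
o=np.array([.5903,.0282,0]);th=np.radians(-2.7);e=np.array([np.cos(th),np.sin(th),0]);n=np.array([-e[1],e[0],0])
hsv=cv2.cvtColor(t['pixels'],cv2.COLOR_RGB2HSV);m=cv2.inRange(hsv,(105,90,40),(130,255,255))
N,l,st,ce=cv2.connectedComponentsWithStats(m)
for i in range(1,N):
    if 235<ce[i][0]<290 and 120<ce[i][1]<200:
        print(st[i],[((plane(t,[ce[i]],z)[0]-o)@e,(plane(t,[ce[i]],z)[0]-o)@n) for z in(.048,.06)])
E
```

```text
time: 34.38
ee_pos: [0.4666, 0.2866, 0.1921]
eef_rot: [-0.074, 0.997, -0.0, -0.0]
ft_force: [-0.9, -0.2, 0.3]
width: 0.085
grip_force: 0.0
time: 34.8
ee_pos: [0.4666, 0.2864, 0.3142]
eef_rot: [-0.074, 0.997, -0.0, -0.0]
ft_force: [0.0, 0.6, 0.1]
width: 0.0868
grip_force: 0.0
time: 35.22
ee_pos: [0.467, 0.2866, 0.4107]
eef_rot: [-0.074, 0.997, 0.001, 0.002]
ft_force: [-0.1, 0.2, -0.7]
width: 0.0869
grip_force: 0.0
[221 109  26  88 977] ang 18.73 len 0.0983 mid [0.4567 0.2574]
[273 109  24  88 948] ang -0.55 len 0.0988 mid [0.4481 0.3114]
yaw 9.09 grip [0.4672 0.2868]
shift [ 0.108 -4.698 -0.282] turn [0.006 0.007 0.503] pos [0.4666 0.2865 0.4088] yaw 98.46 tilt [0.0007 0.0008] F [ 0.   0.2 -0.6] w 0.0874 g 0.0 t 35.27
[260 136   7   6  31] [(np.float64(0.07959414070119912), np.float64(-0.007417047505303671)), (np.float64(0.07734828928786294), np.float64(-0.007278265327761539))]
[255 159   8  16 104] [(np.float64(-0.007755160094677203), np.float64(0.001535790863324981)), (np.float64(-0.009140494712183924), np.float64(0.001586374649851314))]
```

```bash
python3 -c "from bench import job;print(job.close_job())"
```

```text
the job is handed in; nothing more can be done
None
```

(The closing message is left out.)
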